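# Close the self-centring chuck on a flowerpot by its capstan spokes

### The arm

A 6-joint arm with a two-finger parallel gripper is mounted at the origin on the work surface; the furniture and walls round the work are solid. World frame = base frame: x ahead of the robot, y to its left, z up, the work surface at z = 0. Lengths are in m, angles in degrees, forces in N, time in s.
With the tool pointing down it reaches from about 0.25 to 0.725 m from the base axis. Payload 9.7 kg.
Tool frame: the origin (TCP) lies between the finger pads; the fingertips stand 25 mm ahead of it and the grasp point (between the pads) lies 6 mm ahead of it; z points along the fingers, y is the line along which they close (so a half turn about z gives the same grasp; the last joint's range is limited). The gripper opens to 85 mm and grips with 20 to 120 N. Pads are 22 mm wide; open, the fingers measure 114 mm over their backs; the gripper's body (76 mm by 85 mm) begins 54 mm behind the grasp point. The pads swing forward as they close: fully open they stand 13 mm farther back than shut.
Start: joints at [-76.433, 4.979, 10.078, 95.1, 0, 90], TCP at [0.129, -0.535, 0.256] pointing down, gripper open.
Joint ranges: [-179.16, 179.16], [-48.56, 103.87], [-65.8, 70.77], [-126.05, 130.52], [-82.76, 87.17], [-180, 180]. Speed limits (degrees/s): [127.2, 127.2, 147.25, 180, 180, 180].

### API

Orientations are given as [roll, pitch, yaw] about the fixed x, y, z axes, in that order (R = Rz(yaw) Ry(pitch) Rx(roll)).
In Python, from workcell import bot, cam gives the robot as it stands (bot), with the cameras (cam).
- The arm moves only by the shell command python3 drive.py 'ROWS' [FORCE]. ROWS is a JSON list of rows, 1 to 5 of them, each of 5 numbers: dx, dy, dz in m, then a turn about the tool's z in degrees, then the finger opening in m; each row is the pose to reach, as a shift and turn from the pose commanded when the command began, along the tool's axes at that moment; what a row does not reach only later rows make up. A row lasts 1/12 s, in which the tool goes at most 0.0417 m and 7.16 degrees, less where a joint would pass 70% of its speed; a pose out of reach is approached as far as the arm can. The fingers move at their own pace and stop on an object; FORCE is the grip in N (left out, the last holds). Time passes only in rows, so rows that do not move let the fingers close. It prints the time, the measured TCP pose, the force, the opening and the grip force at its end. Input that does not fit is refused with a message, and nothing moves.
- bot.get_obs(): the state, without advancing time (a new reading comes with each control period).
- cam.camera(name): name is "scene" or "top" or "wrist"; returns the picture (400x640x3 uint8, blue, green, red); there is no depth.
- cam.camera_info(name): a dict with "mtx" (3x3 intrinsics, pixels), "k1" (the pictures are not rectified: a ray, as slopes to the right and down, at radius r is drawn at 1 + k1 r^2 times it, then the intrinsics apply), "extrinsics" (4x4, takes a point from camera to world coordinates). Camera axes: x right, y down, z forward; pixel columns grow to the right and rows downward; lengths in m; the calibration is good to about 2 mm. A picture is of the moment at which its call begins: read the wrist's pose just before it. camera_info takes no time and is no camera call; for the wrist camera it gives the pose at the moment of the call.
- bot.job_done(): hands the job in; it is judged then, once.
The state is a dict: "time": time; "q": joint angles; "qd": joint speeds; "joint_efforts": joint torques, N m; "ee_pos": TCP position; "tcp_rot": TCP orientation; "wrist_force": force on the tool from outside, world axes, zero at the start; "torque": the same for the moment, N m; "opening": finger opening in m; "grasp_force": force on a finger pad.
Only numpy, scipy, OpenCV 4.12 (cv2) and the standard library are available. Lean on these libraries where they do the work, as an engineer would, in place of code of your own. Each camera call takes 0.05 s, during which the arm holds its last target. There are 200 camera calls.

### The job

A flowerpot has been stood loosely on the bench chuck, ready to have a band painted round it. With a fingertip, push the spokes of the chuck's ring round clockwise (seen from above), changing spokes as needed, until all three black jaw posts bear on the pot and hold it centred; then take the hand away. Stop once the ring has clearly stiffened, because a hard squeeze cracks the pot; do not touch or lift the pot itself, and leave the other things alone.

Things in the scene. Friction and masses are not known exactly. Their poses are not given: they have to be found in the camera images.
- chuck_center (a point): Centre of the round aluminium face plate of the green column chuck, on its top face (z 0.212, plate 190 mm across, fixed to the bench; foot 144 mm across). The ring's upright axis passes through it. The pot stands on this plate. The spokes are easiest to reach on its right and near sides (a scale with its pan at z 0.167 stands to the right, a tall screen to the left).
- ring (a joint): Turn of the grey ring (196 mm across, mid-height 25 mm below the plate's top) on the upright axis. 0 is open; grows clockwise seen from above, to 2.8 rad. Each rad moves the jaws inward 12 mm; they meet the pot near 1.8. Free, it turns with 2 to 5 N at mid-spoke and stays where left; on the pot it stiffens by 5 N per further 0.3 rad, more after 0.5 rad. 7 to 12 N there grips well.
- spoke_1 (a point): Mid-point, 121 mm from the axis, of the bare part of one of four spokes set 90 degrees apart on the ring. Each is a round steel bar 12 mm thick that slopes up outward at 18 degrees, bare from 100 to 138 mm from the axis, with a black ball knob (23 mm) at its end, 151 mm out. This point is about 15 mm below the plate's top. Spokes 1 to 4 run anticlockwise.
- spoke_2 (a point): The same point, 121 mm from the axis, on the second spoke, 90 degrees anticlockwise from spoke 1
- spoke_3 (a point): The same point on the third spoke, across from spoke 1
- spoke_4 (a point): The same point on the fourth spoke, across from spoke 2
- jaw_1: One of three steel jaws 120 degrees apart on the plate, each with a sprung, smooth black nylon post (16 mm thick, up to 43 mm above the plate). Origin on the plate at the post's axis; the post's face is 8 mm nearer the pot. With the ring at 0 the faces are 60 mm from the axis. Each post gives 5 N per mm, 6 mm at most.
- jaw_2: The second jaw, like jaw 1, origin on the plate at its post's axis
- jaw_3: The third jaw, like jaw 1, origin on the plate at its post's axis
- flowerpot: The small terracotta pot on the plate: 91 mm across the rim, 69 mm at the foot, 76 mm high, about 77 mm across where the posts meet it; 0.2 to 0.4 kg, loose, a few mm off centre at the start. Origin at the middle of its underside.
- big_pot: Bystander: larger terracotta pot, 110 mm across, 92 mm high, on the table, origin at the middle of its underside
- white_jar: Bystander: white slip jar, 72 mm across, 86 mm high, on the table, origin at the middle of its underside
- mug: Bystander: spotted mug, 82 x 114 mm with its handle, 91 mm high, on the table, origin at the middle of its underside
- red_jar: Bystander: jar with a red cap, 45 mm across, 106 mm high, origin at the middle of its underside
- ochre_jar: Bystander: jar with an ochre cap, 42 mm across, 106 mm high, origin at the middle of its underside
- liner_brush: Bystander: thin wooden-handled brush, 176 mm long, lying on the table, origin at its middle

How it is judged (in metres and radians):
On the way, in this order (a step that is already met when the one before it is completed fails the run):
1. the ring is being turned by the hand, pushing on its spokes (contact force between the fingers and ring above 0.5 N and value of joint ring above 0.8 rad), for 0.1 s.
2. all three jaw posts bear on the pot (contact force between each of jaw_1, jaw_2, jaw_3 and flowerpot above 0.5 N), for 0.2 s.
At the end, for the whole second after the job is handed in: Each of the three jaw posts presses on the pot with more than 0.5 N, the pot stands upright (within 0.06 rad) and flat on the plate (within 4 mm), within 5 mm of the chuck's axis, and is at rest (all of step 2 and horizontal distance between flowerpot and chuck_center below 0.005 m and z of flowerpot in the frame of chuck_center below 0.004 m and angle between flowerpot's own z axis and vertical below 0.06 rad and linear speed of flowerpot below 0.01 m/s); the robot touches nothing.
It fails at once if a jaw squeezes the pot with more than 45 N (contact force between any of jaw_1, jaw_2, jaw_3 and flowerpot above 45 N).
It fails at once if the robot touches the pot (contact force between any of the arm, the fingers and flowerpot above 1 N).
It fails at once if the pot is lifted or tipped (z of flowerpot in the frame of chuck_center above 0.01 m or angle between flowerpot's own z axis and vertical above 0.15 rad).
It fails at once if another thing on the table is moved more than 2 cm (distance of any of big_pot, white_jar, mug, red_jar, ochre_jar, liner_brush from where it was at the start of the episode above 0.02 m).
It also fails if it takes over 58 s, if anything falls off the work surface, if the arm or the gripper's body presses on something with over 40 N, if the wrist force passes 120 N, or if a joint passes its speed limit or range.

## Working session

There is one attempt and no reset: what is moved stays moved. The work goes in short steps, Python scripts to look and compute and a shell command to move; the robot and the scene stay as the last step left them, time stands still between calls to the robot, and variables do not carry over. Pictures are saved under pics/ and viewed, at most 10 in all, crops included, and the job is handed in when it is done.

```bash
ls; mkdir -p pics; python3 - <<'E'
from workcell import bot, cam
import cv2
o=bot.get_obs();print(o)
for n in("scene","top"):
    cv2.imwrite(f"pics/{n}0.png",cam.camera(n));i=cam.camera_info(n);print(n,i)
E
```

```text
drive.py
pics
workcell.py
{'time': 0.0, 'q': array([-7.64306195e+01,  5.01324951e+00,  1.00330567e+01,  9.50971266e+01,
       -1.15399968e-04,  9.00005677e+01]), 'qd': array([ 0.07723475,  0.00894753,  0.01374556,  0.03911137, -0.12521329,
        0.03451693]), 'joint_efforts': array([-9.91179149e-04, -5.20381057e+01,  4.64806330e+01,  1.61302550e-02,
       -1.34362713e-04, -6.74567900e-06]), 'ee_pos': array([ 0.12899894, -0.53446953,  0.25554988]), 'tcp_rot': array([-1.79922681e+02,  1.16165935e-04,  1.35688130e+01]), 'wrist_force': array([-1.41269225, -0.29027329, -0.2215493 ]), 'torque': array([ 0.01275592, -0.0033163 , -0.00068933]), 'grasp_force': 0.0, 'opening': 0.08529464288971184}
scene {'mtx': array([[391.67220202,   0.        , 323.05869011],
       [  0.        , 391.67220202, 199.66944109],
       [  0.        ,   0.        ,   1.        ]]), 'k1': 0.0011455108645537656, 'extrinsics': array([[-0.40063313, -0.80958184,  0.42903419,  0.06804883],
       [-0.91622042,  0.35693631, -0.18203468,  0.26932015],
       [-0.00576591, -0.46601901, -0.88475592,  1.12058551],
       [ 0.        ,  0.        ,  0.        ,  1.        ]])}
top {'mtx': array([[400.07912198,   0.        , 322.12930087],
       [  0.        , 400.07912198, 203.831061  ],
       [  0.        ,   0.        ,   1.        ]]), 'k1': -0.09085713371391149, 'extrinsics': array([[ 1.78419778e-02, -9.94851065e-01,  9.97648315e-02,
         4.39665884e-01],
       [-9.99837804e-01, -1.79979206e-02, -6.63225825e-04,
         5.85740797e-02],
       [ 2.45537044e-03, -9.97368168e-02, -9.95010823e-01,
         1.12605521e+00],
       [ 0.00000000e+00,  0.00000000e+00,  0.00000000e+00,
         1.00000000e+00]])}
```

View pics/scene0.png

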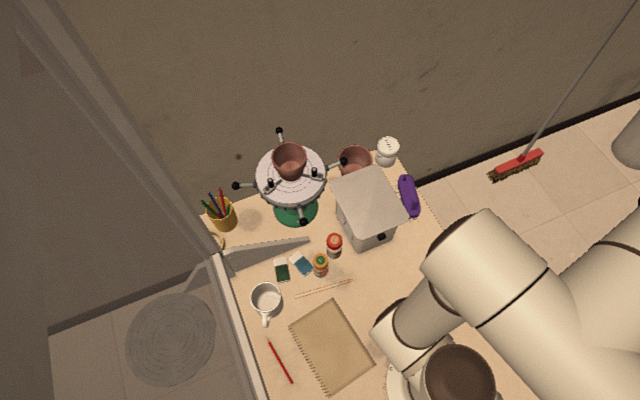

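View pics/top0.png

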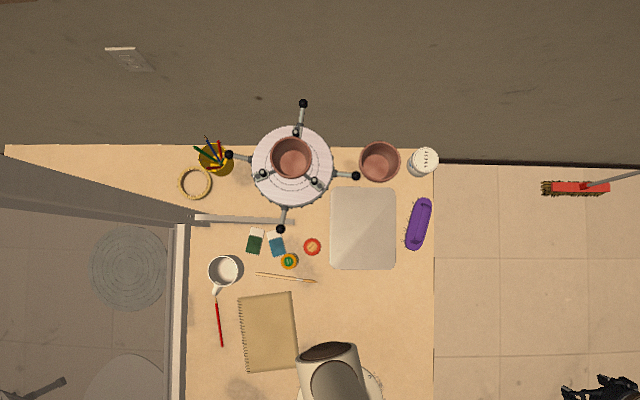

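The scene view shows the chuck plate at (291,175) with knobs at (280,130), (236,186), (303,221) and (344,162). In the top view the plate is at (291,166), with knobs at (303,103), (228,155), (281,229) and (357,176).

```bash
cat > h.py <<'E'
import numpy as np, cv2
from workcell import bot, cam
def ray(n,px,info=None):
    i=info or cam.camera_info(n);K=i["mtx"];k=i["k1"]
    d=((np.array(px,float)-K[:2,2])/[K[0,0],K[1,1]]);r=np.linalg.norm(d);u=r
    for _ in range(10):u=r/(1+k*u*u)
    d=d*(u/r);E=i["extrinsics"];return E[:3,3],E[:3,:3]@np.append(d,1)
def plane(n,px,z):
    o,d=ray(n,px);return o+d*(z-o[2])/d[2]
def tri(a,pa,b,pb):
    o,d=ray(a,pa);p,e=ray(b,pb);s=np.linalg.lstsq(np.c_[d,-e],p-o,rcond=None)[0]
    A,B=o+d*s[0],p+e*s[1];return (A+B)/2,np.linalg.norm(A-B)
def dark(im,c,w=9,t=60):
    x,y=c;m=(im[y-w:y+w+1,x-w:x+w+1].max(2)<t).astype(np.uint8)
    n,l,st,ce=cv2.connectedComponentsWithStats(m)
    j=1+np.argmax(st[1:,4]);return ce[j]+[x-w,y-w],st[j,4]
E
python3 - <<'E'
from h import *
T=cv2.imread("pics/top0.png");S=cv2.imread("pics/scene0.png")
P=[]
for t,s in [((303,103),(280,130)),((228,155),(236,186)),((281,229),(303,221)),((357,176),(344,162))]:
    a,na=dark(T,t);b,nb=dark(S,s);p,g=tri("top",a,"scene",b);P.append(plane("top",a,.207)[:2]);print(a,na,b,nb,p.round(4),g.round(4),P[-1],plane("scene",b,.207)[:2])
P=np.array(P);c=P.mean(0);print("c",c,[(np.linalg.norm(p-c).round(4),np.degrees(np.arctan2(*(p-c)[::-1])).round(1)) for p in P])
# plate
h=cv2.cvtColor(T,cv2.COLOR_BGR2HSV);m=((h[...,1]<50)&(h[...,2]>140)).astype(np.uint8);m[:110]=0;m[225:]=0;m[:,:245]=0;m[:,340:]=0
m=cv2.morphologyEx(m,cv2.MORPH_OPEN,np.ones((7,7)))
cs=max(cv2.findContours(m,0,2)[0],key=cv2.contourArea);e=cv2.fitEllipse(cv2.convexHull(cs));print(e,plane("top",e[0],.212))
o=lambda n,p,z:print(n,plane("top",p,z).round(3))
o("big",(380,161),.09);o("white",(424,162),.086);o("scale corners",(331,187),.167);o("",(396,268),.167);o("red",(312,246),.106);o("ochre",(289,261),.106);o("screen end",(294,221),.2);o("pot rim",(292,157),.288)
im=np.hstack([cv2.resize(T[90:240,215:370],None,fx=2.5,fy=2.5),cv2.resize(S[110:260,220:375],None,fx=2.5,fy=2.5)]);cv2.imwrite("pics/c0.png",im)
E
```

```text
[302.73015873 103.03174603] 63 [278.55555556 129.75      ] 36 [0.7709 0.1084 0.2111] 0.0003 [0.77235155 0.10848999] [0.77420731 0.10774156]
[228.57377049 154.21311475] 61 [235.40384615 185.36538462] 52 [0.6447 0.2797 0.2091] 0.0003 [0.64509018 0.28003742] [0.64612974 0.2798277 ]
[280.1147541  228.49180328] 61 [303.18644068 221.3220339 ] 59 [0.4731 0.1533 0.2092] 0.0002 [0.47314841 0.15343839] [0.47414782 0.1530761 ]
[355.5       175.4137931] 58 [343.50847458 160.77966102] 59 [ 0.5992 -0.0187  0.2089] 0.0008 [ 0.5997054  -0.01853672] [ 0.60011181 -0.0196508 ]
c [0.62257388 0.13085727] [(np.float64(0.1514), np.float64(-8.5)), (np.float64(0.1509), np.float64(81.4)), (np.float64(0.1511), np.float64(171.4)), (np.float64(0.1511), np.float64(-98.7))]
((287.90374755859375, 189.8135528564453), (29.30887222290039, 58.35823440551758), 96.12256622314453) [0.56236116 0.13744022 0.212     ]
big [ 0.66  -0.093  0.09 ]
white [ 0.661 -0.211  0.086]
scale corners [0.577 0.037 0.167]
 [ 0.385 -0.121  0.167]
red [0.434 0.082 0.106]
ochre [0.395 0.139 0.106]
screen end [0.491 0.122 0.2  ]
pot rim [0.623 0.124 0.288]
```

View pics/c0.png

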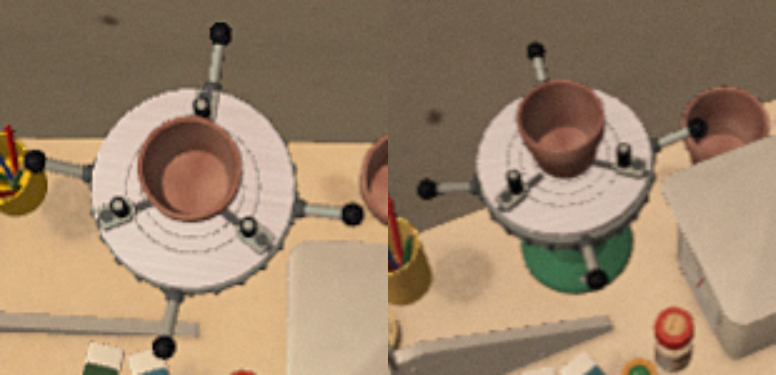

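The crop confirms four spokes. Spoke A runs to the right at -98.6° and the near one is at 171.4°; the jaws are open and the pot is slightly off centre. I'll push the right-hand spoke from its far side towards me, with the fingers shut. First I need the screen's height and the travel distances.

```bash
cat >> h.py <<'E'
C=np.array([.6226,.1309])
def to(x,y,z,yaw,o=None):
    o=o or bot.get_obs();p=o["ee_pos"];w=o["tcp_rot"][2];a=np.radians(w)
    d=np.array([x,y,z])-p;t=((w-yaw)+90)%180-90
    return np.round([d[0]*np.cos(a)+d[1]*np.sin(a),d[0]*np.sin(a)-d[1]*np.cos(a),-d[2],],4),round(t,1)
def sp(phi,d,z=.207,r=.121,o=None):
    f=np.radians(phi);u=np.array([np.cos(f),np.sin(f)]);t=np.array([-u[1],u[0]])
    return to(*(C+r*u+d*t),z,phi,o)
E
python3 - <<'E'
from h import *
print("screen end",tri("top",(294,221),"scene",(309,238)),"scale corner",tri("top",(331,187),"scene",(332,183)))
print(sp(-98.6,.04,.256))
E
```

```text
screen end (array([0.50121889, 0.13437103, 0.01543714]), np.float64(0.0017711310060750341)) scale corner (array([0.5749826 , 0.03220911, 0.16129834]), np.float64(0.011390829247199252))
(array([ 6.273e-01, -4.039e-01, -4.000e-04]), np.float64(-67.8))
```

The grey bar lies low on the bench, so it is no obstacle. Travel now.

```bash
python3 drive.py '[[0.035,-0.0225,-0.02,-6,0],[0.07,-0.045,-0.02,-12,0],[0.105,-0.0675,-0.02,-18,0],[0.14,-0.09,-0.02,-24,0],[0.175,-0.1125,-0.02,-30,0]]' 60; python3 - <<'E'
from h import *
print(sp(-98.6,.04,.27))
E
```

```text
time: 0.52
ee_pos: [0.2708, -0.3855, 0.2761]
tcp_rot: [-180.0, -0.0, 43.8]
wrist_force: [0.3, -0.9, -0.3]
opening: 0.0255
grasp_force: 0.0
(array([ 0.5399, -0.0235,  0.0061]), np.float64(-37.6))
```

```bash
python3 drive.py '[[0.04,-0.002,0,-4,0],[0.08,-0.004,0,-8,0],[0.12,-0.006,0,-12,0],[0.16,-0.008,0,-16,0],[0.2,-0.01,0,-20,0]]'; python3 - <<'E'
from h import *
print(sp(-98.6,.04,.27))
E
```

```text
time: 0.93
ee_pos: [0.409, -0.2401, 0.2762]
tcp_rot: [-180.0, 0.0, 63.8]
wrist_force: [0.6, -1.0, -0.0]
opening: 0.0003
grasp_force: 0.0
(array([0.3241, 0.1024, 0.0062]), np.float64(-17.6))
```

```bash
python3 drive.py '[[0.038,0.012,0,-3,0],[0.076,0.024,0,-6,0],[0.114,0.036,0,-9,0],[0.152,0.048,0,-12,0],[0.19,0.06,0,-15,0]]'; python3 - <<'E'
from h import *
print(sp(-98.6,.04,.26))
E
```

```text
time: 1.35
ee_pos: [0.5474, -0.0966, 0.276]
tcp_rot: [-180.0, 0.0, 78.7]
wrist_force: [0.5, -0.9, 1.0]
opening: -0.0002
grasp_force: 0.0
(array([0.1188, 0.0749, 0.016 ]), np.float64(-2.7))
```

```bash
python3 drive.py '[[0.03,0.019,0,-3,0],[0.06,0.038,0,-3,0],[0.09,0.056,0,-3,0],[0.119,0.075,0,-3,0],[0.119,0.075,0,-3,0]]'; python3 - <<'E'
from h import *
print(sp(-98.6,.04,.207))
i=cam.camera("wrist");cv2.imwrite("pics/w1.png",i)
E
```

```text
time: 1.77
ee_pos: [0.6463, 0.0076, 0.2729]
tcp_rot: [-179.8, -0.0, 81.8]
wrist_force: [1.1, -0.4, -0.5]
opening: -0.0002
grasp_force: 0.0
(array([-0.0026, -0.0019,  0.0659]), np.float64(0.4))
```

View pics/w1.png

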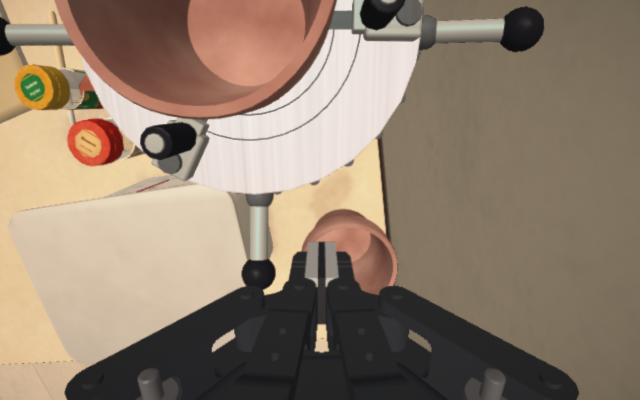

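The wrist view shows the spoke at (258,230), its knob at (258,273) and the fingers at (322,260), on the correct, anticlockwise side and clear of it. I'll check the camera's clearance over the pot, then descend.

```bash
python3 - <<'E'
from h import *
print(cam.camera_info("wrist")["extrinsics"][:3,3])
E
python3 drive.py '[[-0.001,-0.001,0.02,0,0],[-0.002,-0.002,0.04,0,0],[-0.003,-0.002,0.055,0,0],[-0.003,-0.002,0.065,0,0],[-0.003,-0.002,0.066,0,0]]'; python3 - <<'E'
from h import *
for p,d in((-105,.02),(-112,.02),(-119,.02),(-126,.02),(-133,.02)):print(sp(p,d))
E
```

```text
[0.6547962  0.07919707 0.39138731]
time: 2.23
ee_pos: [0.64, -0.0001, 0.2082]
tcp_rot: [-179.8, 0.0, 81.5]
wrist_force: [0.0, -0.1, -0.9]
opening: -0.0002
grasp_force: 0.0
(array([ 0.0045, -0.0304,  0.0012]), np.float64(6.5))
(array([ 0.0047, -0.0454,  0.0012]), np.float64(13.5))
(array([ 0.0067, -0.0602,  0.0012]), np.float64(20.5))
(array([ 0.0104, -0.0747,  0.0012]), np.float64(27.5))
(array([ 0.016 , -0.0886,  0.0012]), np.float64(34.5))
```

```bash
python3 drive.py '[[0.002,-0.012,0.001,3,0],[0.004,-0.023,0.001,5,0],[0.0045,-0.0304,0.001,6.5,0],[0.0045,-0.038,0.001,10,0],[0.0047,-0.0454,0.001,13.5,0]]';  python3 - <<'E'
from h import *
for p in(-115,-118,-122,-126,-129,-133):print(p,sp(p,.02))
E
```

```text
time: 2.65
ee_pos: [0.5969, 0.0114, 0.2106]
tcp_rot: [179.9, -0.0, 67.9]
wrist_force: [1.9, -0.7, -0.9]
opening: -0.0
grasp_force: 1.1
-115 (array([-0.0015, -0.0073,  0.0036]), np.float64(2.9))
-118 (array([-0.0021, -0.0137,  0.0036]), np.float64(5.9))
-122 (array([-0.0023, -0.0222,  0.0036]), np.float64(9.9))
-126 (array([-0.0019, -0.0308,  0.0036]), np.float64(13.9))
-129 (array([-0.0012, -0.0371,  0.0036]), np.float64(16.9))
-133 (array([ 0.0002, -0.0456,  0.0036]), np.float64(20.9))
```

```bash
python3 drive.py '[[-0.0015,-0.0075,0.002,3,0],[-0.002,-0.016,0.002,7,0],[-0.0023,-0.0245,0.002,11,0],[-0.002,-0.033,0.002,15,0],[-0.001,-0.0412,0.002,19,0]]';  python3 - <<'E'
from h import *
for p in(-134,-138,-142,-146,-150,-154):print(p,sp(p,.02))
E
```

```text
time: 3.07
ee_pos: [0.5584, 0.026, 0.2088]
tcp_rot: [179.9, -0.1, 48.8]
wrist_force: [2.3, 0.2, -0.7]
opening: -0.0
grasp_force: 1.1
-134 (array([-0.0006, -0.0067,  0.0018]), np.float64(2.8))
-138 (array([-0.0013, -0.0152,  0.0018]), np.float64(6.8))
-142 (array([-0.0014, -0.0238,  0.0018]), np.float64(10.8))
-146 (array([-0.0009, -0.0323,  0.0018]), np.float64(14.8))
-150 (array([ 0.0002, -0.0408,  0.0018]), np.float64(18.8))
-154 (array([ 0.0019, -0.0492,  0.0018]), np.float64(22.8))
```

```bash
python3 drive.py '[[-0.001,-0.0085,0.001,4,0],[-0.0014,-0.017,0.001,8,0],[-0.0014,-0.0255,0.001,12,0],[-0.0007,-0.034,0.001,16,0],[0.0004,-0.0422,0.001,20,0]]';  python3 - <<'E'
from h import *
for p in(-154,-158,-162,-166,-170):print(p,sp(p,.02))
E
```

```text
time: 3.48
ee_pos: [0.5267, 0.0539, 0.2079]
tcp_rot: [179.9, -0.1, 28.8]
wrist_force: [1.4, -1.6, -0.0]
opening: -0.0002
grasp_force: 1.1
-154 (array([-0.0007, -0.0072,  0.0009]), np.float64(2.8))
-158 (array([-0.0014, -0.0157,  0.0009]), np.float64(6.8))
-162 (array([-0.0015, -0.0243,  0.0009]), np.float64(10.8))
-166 (array([-0.0009, -0.0328,  0.0009]), np.float64(14.8))
-170 (array([ 0.0002, -0.0413,  0.0009]), np.float64(18.8))
```

```bash
python3 drive.py '[[-0.001,-0.0085,0.001,4,0],[-0.0014,-0.017,0.001,8,0],[-0.0014,-0.0255,0.001,12,0],[-0.001,-0.034,0.001,16,0],[-0.001,-0.034,0.001,16,0]]';  python3 - <<'E'
from h import *
T=cam.camera("top");cv2.imwrite("pics/t2.png",T)
cv2.imwrite("pics/c2.png",cv2.resize(T[60:260,190:400],None,fx=2.5,fy=2.5))
E
```

```text
time: 3.9
ee_pos: [0.509, 0.0841, 0.2068]
tcp_rot: [-180.0, -0.1, 12.9]
wrist_force: [0.2, 0.2, -0.3]
opening: -0.0003
grasp_force: 0.0
```

View pics/c2.png

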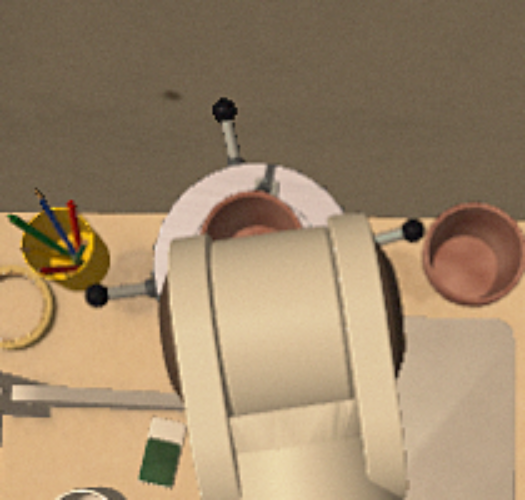

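The crop shows the ring turned, with visible knobs at about (223,109), (97,294) and (412,230). I'll compute the angle, then back off and raise.

```bash
cat >> h.py <<'E'
def knobang(T,cs,w=8):
    for c in cs:
        a,n=dark(T,c,w);p=plane("top",a,.207)[:2]-C;print(c,n,np.linalg.norm(p).round(4),np.degrees(np.arctan2(p[1],p[0])).round(1))
E
python3 - <<'E'
from h import *
T=cv2.imread("pics/t2.png")
knobang(T,[(279,103),(229,177),(355,152)])
E
python3 drive.py '[[0,0.012,0,0,0],[0,0.015,-0.035,0,0],[0,0.015,-0.07,0,0],[0,0.015,-0.07,0,0]]'; python3 - <<'E'
from h import *
print(sp(-76,.04,.277))
E
```

```text
(279, 103) 73 0.1513 12.7
(229, 177) 61 0.1506 102.7
(355, 152) 57 0.1507 -77.2
time: 4.28
ee_pos: [0.514, 0.0677, 0.2819]
tcp_rot: [179.9, -0.4, 13.1]
wrist_force: [0.6, 0.4, 0.6]
opening: -0.0001
grasp_force: 0.0
(array([0.162 , 0.0835, 0.0049]), np.float64(89.1))
```

```bash
python3 drive.py '[[0.02,0.015,0,-7,0],[0.04,0.03,0,-14,0],[0.065,0.045,0,-21,0],[0.09,0.06,0,-28,0],[0.11,0.07,0,-35,0]]' && python3 drive.py '[[0,0,0,-7,0],[0,0,0,-14,0],[0,0,0,-21,0],[0,0,0,-28,0],[0,0,0,-35,0]]'; python3 - <<'E'
from h import *
print(sp(-77.2,.042,.277))
E
```

```text
time: 4.7
ee_pos: [0.6375, 0.0233, 0.2751]
tcp_rot: [180.0, -0.0, 48.5]
wrist_force: [0.8, 0.4, 0.1]
opening: 0.0001
grasp_force: 0.0
time: 5.12
ee_pos: [0.636, 0.0242, 0.2753]
tcp_rot: [180.0, 0.0, 83.5]
wrist_force: [-0.2, -1.0, 0.3]
opening: -0.0002
grasp_force: 0.0
(array([ 0.0042,  0.0542, -0.0017]), np.float64(-19.3))
```

```bash
python3 drive.py '[[0.001,0.018,0,-6,0],[0.002,0.036,0,-12,0],[0.004,0.054,0,-18,0],[0.004,0.054,0,-19,0],[0.004,0.054,0,-19,0]]'; python3 - <<'E'
from h import *
print(sp(-77.2,.042,.207))
E
```

```text
time: 5.53
ee_pos: [0.6903, 0.0218, 0.2741]
tcp_rot: [-179.9, -0.0, 102.1]
wrist_force: [-0.9, -0.3, 0.3]
opening: 0.0001
grasp_force: 0.0
(array([0.0004, 0.0002, 0.0671]), np.float64(-0.7))
```

```bash
python3 drive.py '[[0,0,0.02,0,0],[0,0,0.04,0,0],[0,0,0.06,0,0],[0,0,0.067,0,0],[0,0,0.067,0,0]]'; python3 - <<'E'
from h import *
print(bot.get_obs()["wrist_force"])
for p in(-77,-80,-84,-88,-92,-96,-100):print(p,sp(p,.02))
E
```

```text
time: 5.95
ee_pos: [0.6885, 0.0225, 0.2069]
tcp_rot: [-179.8, -0.0, 102.0]
wrist_force: [-1.2, -1.2, 0.1]
opening: -0.0001
grasp_force: 0.0
[-1.1561059  -1.19790266  0.08071768]
-77 (array([-0.0009, -0.0198, -0.0001]), np.float64(-1.0))
-80 (array([-0.0019, -0.0261, -0.0001]), np.float64(2.0))
-84 (array([-0.0027, -0.0347, -0.0001]), np.float64(6.0))
-88 (array([-0.0029, -0.0432, -0.0001]), np.float64(10.0))
-92 (array([-0.0025, -0.0518, -0.0001]), np.float64(14.0))
-96 (array([-0.0015, -0.0603, -0.0001]), np.float64(18.0))
-100 (array([ 0.    , -0.0687, -0.0001]), np.float64(22.0))
```

```bash
python3 drive.py '[[-0.001,-0.012,0,0,0],[-0.001,-0.022,0,0,0],[-0.002,-0.028,0,3,0],[-0.0027,-0.0347,0,6,0],[-0.0029,-0.0432,0,10,0]]' && python3 drive.py '[[-0.001,-0.0086,0,4,0],[-0.0012,-0.017,0,8,0],[-0.0005,-0.0255,0,12,0],[0.0003,-0.032,0,15,0],[0.0012,-0.038,0,18,0]]'; python3 - <<'E'
from h import *
print(bot.get_obs()["wrist_force"])
for p in(-106,-108,-110,-112,-114,-116,-118,-120):print(p,sp(p,.02))
E
```

```text
time: 6.37
ee_pos: [0.6484, 0.0109, 0.2105]
tcp_rot: [179.8, -0.0, 91.9]
wrist_force: [3.0, 0.4, -0.3]
opening: -0.0001
grasp_force: 1.1
time: 6.78
ee_pos: [0.6101, 0.0104, 0.2107]
tcp_rot: [179.8, -0.0, 73.9]
wrist_force: [1.9, -2.6, -0.3]
opening: 0.0
grasp_force: 1.2
[ 1.91265138 -2.63306014 -0.3153618 ]
-106 (array([-0.0017, -0.0012,  0.0037]), np.float64(-0.1))
-108 (array([-0.0023, -0.0055,  0.0037]), np.float64(1.9))
-110 (array([-0.0028, -0.0097,  0.0037]), np.float64(3.9))
-112 (array([-0.0032, -0.014 ,  0.0037]), np.float64(5.9))
-114 (array([-0.0034, -0.0183,  0.0037]), np.float64(7.9))
-116 (array([-0.0034, -0.0225,  0.0037]), np.float64(9.9))
-118 (array([-0.0033, -0.0268,  0.0037]), np.float64(11.9))
-120 (array([-0.003 , -0.0311,  0.0037]), np.float64(13.9))
```

Ring is at about 1.70 rad. From here the steps get smaller.

```bash
cat > s.py <<'E'
from h import *
o=bot.get_obs();f=o["wrist_force"];p=o["ee_pos"][:2]-C
t=np.radians(o["tcp_rot"][2]);u=np.array([np.cos(t),np.sin(t)])*-1;tt=np.array([-u[1],u[0]])
print("tangential F",round(float(f[:2]@tt),2),"radial",round(float(f[:2]@u),2),"rad",round(float(p@u),4),"d",round(float(p@tt),4))
for q in (-110,-112,-114,-116,-118,-120,-122,-124,-126,-128,-130,-132,-134,-136,-138,-140):print(q,*sp(q,.02))
E
python3 drive.py '[[-0.002,-0.004,0.001,1.5,0],[-0.002,-0.008,0.001,3,0],[-0.0025,-0.0105,0.001,4,0],[-0.0025,-0.014,0.001,6,0],[-0.0025,-0.014,0.001,6,0]]'; python3 s.py
```

```text
time: 7.2
ee_pos: [0.5958, 0.0124, 0.2085]
tcp_rot: [179.9, -0.0, 68.0]
wrist_force: [0.4, -0.1, 0.5]
opening: -0.0
grasp_force: 0.2
tangential F 0.4 radial -0.08 rad 0.1199 d 0.0196
-110 [-0.0003  0.0046  0.0015] -2.0
-112 [-0.0011  0.0004  0.0015] -0.0
-114 [-0.0017 -0.0038  0.0015] 2.0
-116 [-0.0022 -0.0081  0.0015] 4.0
-118 [-0.0025 -0.0124  0.0015] 6.0
-120 [-0.0027 -0.0166  0.0015] 8.0
-122 [-0.0027 -0.0209  0.0015] 10.0
-124 [-0.0026 -0.0252  0.0015] 12.0
-126 [-0.0023 -0.0295  0.0015] 14.0
-128 [-0.0019 -0.0337  0.0015] 16.0
-130 [-0.0013 -0.038   0.0015] 18.0
-132 [-0.0006 -0.0422  0.0015] 20.0
-134 [ 0.0002 -0.0464  0.0015] 22.0
-136 [ 0.0012 -0.0505  0.0015] 24.0
-138 [ 0.0024 -0.0547  0.0015] 26.0
-140 [ 0.0037 -0.0587  0.0015] 28.0
```

```bash
python3 drive.py '[[-0.0015,-0.004,0.001,2,0],[-0.002,-0.008,0.001,4,0],[-0.0025,-0.0124,0.001,6,0],[-0.0027,-0.0166,0.001,8,0]]'; python3 s.py|head -1;python3 drive.py '[[0,0,0,0,0]]'; python3 s.py
```

```text
time: 7.53
ee_pos: [0.5799, 0.0161, 0.207]
tcp_rot: [179.9, -0.1, 60.0]
wrist_force: [3.6, -0.8, 1.6]
opening: 0.0002
grasp_force: 1.7
tangential F 3.53 radial -1.09 rad 0.1207 d 0.0204
time: 7.62
ee_pos: [0.5794, 0.0163, 0.2069]
tcp_rot: [180.0, -0.0, 60.1]
wrist_force: [0.5, -0.0, 1.1]
opening: 0.0
grasp_force: 0.1
tangential F 0.46 radial -0.25 rad 0.1208 d 0.0198
-110 [ 0.0051  0.0208 -0.0001] -9.9
-112 [ 0.0038  0.0167 -0.0001] -7.9
-114 [ 0.0026  0.0126 -0.0001] -5.9
-116 [ 0.0015  0.0085 -0.0001] -3.9
-118 [ 0.0006  0.0043 -0.0001] -1.9
-120 [-0.0002  0.0001 -0.0001] 0.1
-122 [-0.0008 -0.0041 -0.0001] 2.1
-124 [-0.0013 -0.0084 -0.0001] 4.1
-126 [-0.0016 -0.0127 -0.0001] 6.1
-128 [-0.0018 -0.0169 -0.0001] 8.1
-130 [-0.0018 -0.0212 -0.0001] 10.1
-132 [-0.0017 -0.0255 -0.0001] 12.1
-134 [-0.0014 -0.0298 -0.0001] 14.1
-136 [-0.001  -0.034  -0.0001] 16.1
-138 [-0.0004 -0.0383 -0.0001] 18.1
-140 [ 0.0003 -0.0425 -0.0001] 20.1
```

```bash
python3 drive.py '[[-0.0006,-0.003,0,1.5,0],[-0.001,-0.006,0,3,0],[-0.0014,-0.0095,0,4.5,0],[-0.0016,-0.0127,0,6,0]]'; python3 s.py
```

```text
time: 7.95
ee_pos: [0.5684, 0.0209, 0.2068]
tcp_rot: [179.9, -0.0, 54.1]
wrist_force: [4.6, -1.0, 1.4]
opening: 0.0
grasp_force: 2.3
tangential F 4.35 radial -1.9 rad 0.1209 d 0.0205
-110 [ 0.01    0.0318 -0.0002] -15.9
-112 [ 0.0082  0.0279 -0.0002] -13.9
-114 [ 0.0066  0.024  -0.0002] -11.9
-116 [ 0.0051  0.0199 -0.0002] -9.9
-118 [ 0.0038  0.0159 -0.0002] -7.9
-120 [ 0.0026  0.0118 -0.0002] -5.9
-122 [ 0.0015  0.0076 -0.0002] -3.9
-124 [ 0.0006  0.0034 -0.0002] -1.9
-126 [-0.0002 -0.0008 -0.0002] 0.1
-128 [-0.0008 -0.005  -0.0002] 2.1
-130 [-0.0013 -0.0093 -0.0002] 4.1
-132 [-0.0016 -0.0135 -0.0002] 6.1
-134 [-0.0018 -0.0178 -0.0002] 8.1
-136 [-0.0018 -0.0221 -0.0002] 10.1
-138 [-0.0016 -0.0264 -0.0002] 12.1
-140 [-0.0014 -0.0307 -0.0002] 14.1
```

```bash
python3 drive.py '[[-0.0006,-0.004,0,1.5,0],[-0.001,-0.007,0,3,0],[-0.0014,-0.0103,0,4.5,0],[-0.0016,-0.0135,0,6,0]]'; python3 s.py|head -1;python3 drive.py '[[-0.0003,-0.002,0,1,0],[-0.0006,-0.0042,0,2,0]]'; python3 s.py
```

```text
time: 8.28
ee_pos: [0.5567, 0.0275, 0.2068]
tcp_rot: [179.9, -0.1, 48.1]
wrist_force: [5.1, -2.2, 1.0]
opening: -0.0001
grasp_force: 2.9
tangential F 5.32 radial -1.78 rad 0.1209 d 0.02
time: 8.45
ee_pos: [0.5533, 0.0297, 0.2068]
tcp_rot: [179.9, -0.1, 46.1]
wrist_force: [5.5, -4.1, 1.0]
opening: 0.0001
grasp_force: 3.1
tangential F 6.8 radial -0.92 rad 0.121 d 0.0202
-110 [ 0.0184  0.0471 -0.0002] -23.9
-112 [ 0.0161  0.0435 -0.0002] -21.9
-114 [ 0.014   0.0398 -0.0002] -19.9
-116 [ 0.0119  0.036  -0.0002] -17.9
-118 [ 0.01    0.0322 -0.0002] -15.9
-120 [ 0.0083  0.0283 -0.0002] -13.9
-122 [ 0.0067  0.0243 -0.0002] -11.9
-124 [ 0.0052  0.0203 -0.0002] -9.9
-126 [ 0.0038  0.0162 -0.0002] -7.9
-128 [ 0.0026  0.0121 -0.0002] -5.9
-130 [ 0.0016  0.008  -0.0002] -3.9
-132 [ 0.0007  0.0038 -0.0002] -1.9
-134 [-0.0001 -0.0004 -0.0002] 0.1
-136 [-0.0007 -0.0047 -0.0002] 2.1
-138 [-0.0012 -0.0089 -0.0002] 4.1
-140 [-0.0015 -0.0132 -0.0002] 6.1
```

```bash
python3 drive.py '[[-0.0003,-0.002,0,1,0],[-0.0006,-0.0042,0,2,0],[-0.0009,-0.0063,0,3,0],[-0.0012,-0.0089,0,4,0]]'; python3 s.py|head -1; python3 drive.py '[[0,0,0,0,0],[0,0,0,0,0],[0,0,0,0,0]]';python3 s.py|head -1
```

```text
time: 8.78
ee_pos: [0.5463, 0.0349, 0.2068]
tcp_rot: [179.9, -0.1, 42.1]
wrist_force: [8.1, -3.3, 0.3]
opening: 0.0002
grasp_force: 3.5
tangential F 7.91 radial -3.82 rad 0.121 d 0.02
time: 9.03
ee_pos: [0.546, 0.0351, 0.2068]
tcp_rot: [179.9, -0.1, 42.2]
wrist_force: [5.1, -1.2, 0.6]
opening: 0.0002
grasp_force: 2.3
tangential F 4.33 radial -2.93 rad 0.121 d 0.0196
```

The ring has stiffened to 7.9 N at about 2.26 rad, so I'll stop here. Back off, raise and look.

```bash
python3 drive.py '[[0,0.01,0,0,0],[0,0.02,0,0,0],[-0.003,0.022,-0.04,0,0],[-0.005,0.022,-0.08,0,0],[-0.005,0.022,-0.08,0,0]]' && python3 drive.py '[[-0.04,0,-0.02,0,0],[-0.08,0,-0.02,0,0],[-0.12,0,-0.02,0,0],[-0.16,0,-0.02,0,0],[-0.16,0,-0.02,0,0]]'; python3 - <<'E'
from h import *
T=cam.camera("top");cv2.imwrite("pics/t3.png",T);S=cam.camera("scene");cv2.imwrite("pics/s3.png",S)
im=np.hstack([cv2.resize(T[90:240,215:370],None,fx=2.5,fy=2.5),cv2.resize(S[110:260,220:375],None,fx=2.5,fy=2.5)]);cv2.imwrite("pics/c3.png",im)
E
```

```text
time: 9.45
ee_pos: [0.5573, 0.0147, 0.2936]
tcp_rot: [179.7, -0.3, 42.1]
wrist_force: [1.6, 0.1, 1.0]
opening: -0.0003
grasp_force: 0.0
time: 9.87
ee_pos: [0.4337, -0.0949, 0.3076]
tcp_rot: [180.0, 0.0, 41.9]
wrist_force: [-0.9, 1.1, -0.1]
opening: 0.0005
grasp_force: 0.0
```

View pics/c3.png

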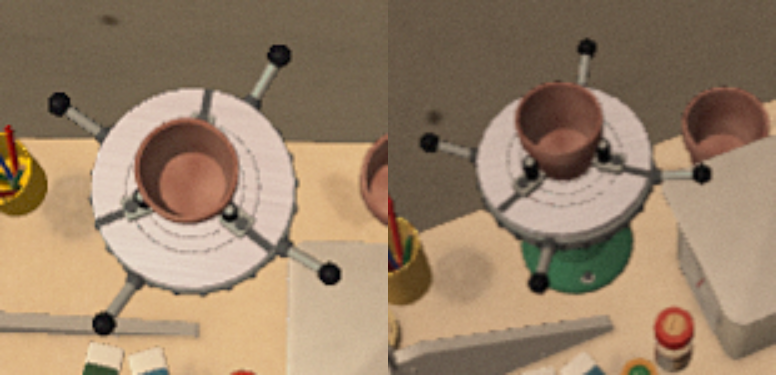

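The crop shows the jaws closed on the pot. In the left half two posts are visible at (137,200) and (231,212), with the third hidden behind the pot. The knobs are clear, at (279,56), (60,103), (329,274) and (103,323). I'll measure the ring angle and the rim's centring.

```bash
python3 - <<'E'
from h import *
T=cv2.imread("pics/t3.png");k=lambda x,y:(round(215+x/2.5),round(90+y/2.5))
knobang(T,[k(279,56),k(60,103),k(329,274),k(103,323)])
for f in("t3","top0"):
    T=cv2.imread(f"pics/{f}.png");h=cv2.cvtColor(T,cv2.COLOR_BGR2HSV);m=(((h[...,0]<12)|(h[...,0]>170))&(h[...,1]>70)).astype(np.uint8)
    z=np.zeros_like(m);z[125:190,260:325]=m[125:190,260:325];z=cv2.morphologyEx(z,cv2.MORPH_OPEN,np.ones((5,5)))
    c=max(cv2.findContours(z,0,1)[0],key=cv2.contourArea);(cc,r)=cv2.minEnclosingCircle(c)
    e=cv2.fitEllipse(cv2.convexHull(c));print(f,e,plane("top",e[0],.288)[:2]-C,plane("top",cc,.288)[:2]-C,r)
E
```

```text
(327, 112) 63 0.1512 -31.3
(239, 131) 63 0.1504 58.6
(347, 200) 55 0.1513 -121.6
(256, 219) 63 0.1512 148.6
t3 ((289.63714599609375, 157.85621643066406), (41.06208419799805, 42.39650344848633), 167.11553955078125) [-0.00160982 -0.00182402] [-0.00195604 -0.00240284] 21.443946838378906
top0 ((290.51513671875, 157.1378936767578), (41.209327697753906, 42.42888259887695), 177.25027465820312) [-1.69959326e-05 -3.65577668e-03] [ 0.0003893  -0.00448258] 21.35344696044922
```

The ring sprang back some when released, to about 1.97 rad. I'll check that it isn't creeping.

```bash
python3 drive.py '[[-0.02,0,0,0,0],[-0.04,0,0,0,0],[-0.04,0,0,0,0],[-0.04,0,0,0,0],[-0.04,0,0,0,0]]'|head -1; for i in 1 2; do python3 drive.py '[[0,0,0,0,0],[0,0,0,0,0],[0,0,0,0,0],[0,0,0,0,0],[0,0,0,0,0]]'|head -1;done; python3 - <<'E'
from h import *
T=cam.camera("top");cv2.imwrite("pics/t4.png",T)
knobang(T,[(327,112),(239,131),(347,200),(256,219)])
# jaw posts: black tops
for c in[(270,169),(307,174)]:
    a,n=dark(T,c,5,70);p=plane("top",a,.25)[:2]-C;print(a,n,p.round(4),np.linalg.norm(p).round(4))
cv2.imwrite("pics/c4.png",cv2.resize(T[120:200,250:330],None,fx=7,fy=7,interpolation=2))
E
```

```text
time: 10.38
time: 10.8
time: 11.22
(327, 112) 62 0.1514 -31.4
(239, 131) 64 0.1509 58.6
(347, 200) 56 0.1511 -121.6
(256, 219) 63 0.1512 148.6
[270.72727273 170.90909091] 11 [-0.0236  0.0427] 0.0488
[306.38461538 175.15384615] 26 [-0.0318 -0.0369] 0.0487
```

View pics/c4.png

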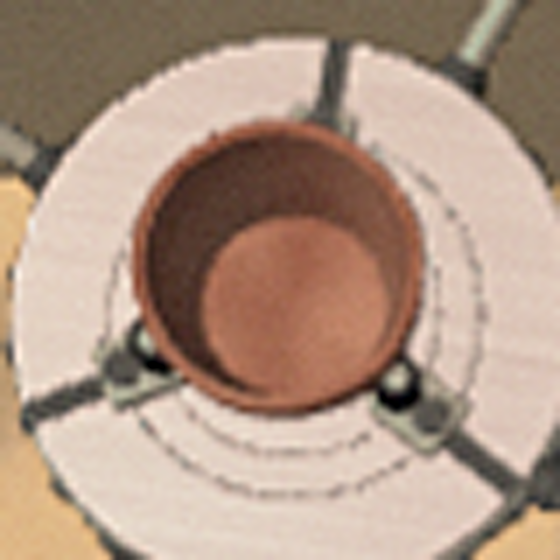

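The ring is steady at 1.97 rad, and the crop shows both near posts at (150,345) and (400,385) touching the pot. My quick retreat let the ring spring back, so the remaining grip may be light. I'll push once more to about 9 N and release slowly.

```bash
python3 - <<'E'
from h import *
print(bot.get_obs()["ee_pos"],sp(-121.6,.042,.277))
E
```

```text
[ 0.4076192  -0.1182924   0.30632888] (array([0.2222, 0.0334, 0.0293]), np.float64(-16.3))
```

```bash
python3 drive.py '[[0.04,0.006,0.005,-3,0],[0.08,0.012,0.01,-6,0],[0.12,0.018,0.015,-9,0],[0.155,0.024,0.02,-12,0],[0.19,0.029,0.025,-15,0]]' && python3 - <<'E'
from h import *
print(sp(-121.6,.042,.277),sp(-121.6,.042,.207))
E
```

```text
time: 11.68
ee_pos: [0.5695, -0.0112, 0.2808]
tcp_rot: [180.0, 0.0, 57.2]
wrist_force: [0.2, -1.3, 0.1]
opening: 0.0002
grasp_force: 0.0
(array([0.0281, 0.0121, 0.0038]), np.float64(-1.2)) (array([0.0281, 0.0121, 0.0738]), np.float64(-1.2))
```

```bash
python3 drive.py '[[0.028,0.012,0,-1,0],[0.028,0.012,0.02,-1,0],[0.028,0.012,0.045,-1,0],[0.028,0.012,0.07,-1,0],[0.028,0.012,0.074,-1,0]]' && python3 drive.py '[[0,-0.006,0,0,0],[0,-0.012,0,0,0],[0,-0.018,0,0,0],[0,-0.02,0,0,0]]' && python3 s.py
```

```text
time: 12.1
ee_pos: [0.5922, 0.0047, 0.2025]
tcp_rot: [-179.7, 0.2, 58.1]
wrist_force: [-1.5, 0.2, -0.6]
opening: -0.0001
grasp_force: 0.0
time: 12.43
ee_pos: [0.5761, 0.0155, 0.2094]
tcp_rot: [179.9, -0.1, 58.1]
wrist_force: [-0.5, -0.6, 1.4]
opening: 0.0001
grasp_force: 0.0
tangential F -0.1 radial 0.72 rad 0.1225 d 0.0215
-110 [0.0082 0.023  0.0024] -11.9
-112 [0.0068 0.019  0.0024] -9.9
-114 [0.0054 0.015  0.0024] -7.9
-116 [0.0042 0.0108 0.0024] -5.9
-118 [0.0031 0.0067 0.0024] -3.9
-120 [0.0022 0.0025 0.0024] -1.9
-122 [ 0.0015 -0.0017  0.0024] 0.1
-124 [ 0.0009 -0.0059  0.0024] 2.1
-126 [ 0.0004 -0.0102  0.0024] 4.1
-128 [ 0.0001 -0.0145  0.0024] 6.1
-130 [-0.0001 -0.0187  0.0024] 8.1
-132 [-0.0001 -0.023   0.0024] 10.1
-134 [-0.     -0.0273  0.0024] 12.1
-136 [ 0.0003 -0.0316  0.0024] 14.1
-138 [ 0.0007 -0.0358  0.0024] 16.1
-140 [ 0.0013 -0.0401  0.0024] 18.1
```

Just at contact. Push to about -128, then on slowly.

```bash
python3 drive.py '[[0,-0.003,0.002,1,0],[0,-0.006,0.002,2,0],[0,-0.009,0.002,3.5,0],[0,-0.012,0.002,5,0],[0,-0.0145,0.002,6,0]]' && python3 s.py|head -1; python3 drive.py '[[0,-0.003,0,1.5,0],[0,-0.006,0,3,0],[0,-0.009,0,4.5,0],[0,-0.0128,0,6,0]]' && python3 s.py
```

```text
time: 12.85
ee_pos: [0.5644, 0.0222, 0.2061]
tcp_rot: [179.9, -0.0, 51.9]
wrist_force: [3.2, -4.2, 1.9]
opening: 0.0001
grasp_force: 2.5
tangential F 5.09 radial 1.32 rad 0.1215 d 0.0213
time: 13.18
ee_pos: [0.5542, 0.0296, 0.2058]
tcp_rot: [179.9, 0.0, 45.9]
wrist_force: [1.5, -7.0, 1.5]
opening: -0.0002
grasp_force: 3.2
tangential F 5.97 radial 4.0 rad 0.1203 d 0.0214
-110 [ 0.018   0.0463 -0.0012] -24.1
-112 [ 0.0157  0.0427 -0.0012] -22.1
-114 [ 0.0136  0.039  -0.0012] -20.1
-116 [ 0.0115  0.0352 -0.0012] -18.1
-118 [ 0.0096  0.0314 -0.0012] -16.1
-120 [ 0.0078  0.0275 -0.0012] -14.1
-122 [ 0.0062  0.0235 -0.0012] -12.1
-124 [ 0.0047  0.0195 -0.0012] -10.1
-126 [ 0.0033  0.0155 -0.0012] -8.1
-128 [ 0.0021  0.0114 -0.0012] -6.1
-130 [ 0.0011  0.0072 -0.0012] -4.1
-132 [ 0.0001  0.0031 -0.0012] -2.1
-134 [-0.0006 -0.0012 -0.0012] -0.1
-136 [-0.0013 -0.0054 -0.0012] 1.9
-138 [-0.0018 -0.0096 -0.0012] 3.9
-140 [-0.0021 -0.0139 -0.0012] 5.9
```

```bash
python3 drive.py '[[-0.0005,-0.003,0,1,0],[-0.001,-0.006,0,2,0],[-0.0016,-0.009,0,3.5,0],[-0.002,-0.0115,0,5,0],[-0.0021,-0.0139,0,6,0]]' && python3 s.py|head -1; python3 drive.py '[[0,0.001,0,0,0],[0,0.002,0,0,0],[0,0.003,0,0,0],[0,0.004,0,-1,0],[0,0.005,0,-1.5,0]]'; python3 s.py|head -1;python3 drive.py '[[0,0.001,0,0,0],[0,0.002,0,-0.5,0],[0,0.003,0,-1,0],[0,0.004,0,-1.5,0],[0,0.005,0,-2,0]]'; python3 s.py|head -1
```

```text
time: 13.6
ee_pos: [0.5432, 0.038, 0.2058]
tcp_rot: [179.8, -0.0, 39.9]
wrist_force: [4.3, -5.1, 0.8]
opening: -0.0001
grasp_force: 3.9
tangential F 6.68 radial -0.03 rad 0.1205 d 0.0203
time: 14.02
ee_pos: [0.5461, 0.0349, 0.2054]
tcp_rot: [180.0, -0.0, 41.7]
wrist_force: [3.4, -1.0, 2.2]
opening: 0.0001
grasp_force: 1.4
tangential F 3.06 radial -1.88 rad 0.121 d 0.0209
time: 14.43
ee_pos: [0.5491, 0.0312, 0.2052]
tcp_rot: [-180.0, 0.0, 43.6]
wrist_force: [3.2, -0.6, 0.3]
opening: 0.0002
grasp_force: 1.1
tangential F 2.61 radial -1.89 rad 0.122 d 0.0215
```

```bash
for i in 1 2 3; do python3 drive.py '[[-0.0002,0.001,0,-0.5,0],[-0.0004,0.002,0,-1,0],[-0.0006,0.003,0,-1.5,0],[-0.0008,0.004,0,-2,0],[-0.001,0.005,0,-2.4,0]]'|head -2; python3 s.py|head -1;done
```

```text
time: 14.85
ee_pos: [0.5518, 0.0268, 0.2052]
tangential F 1.23 radial -0.97 rad 0.1241 d 0.0214
time: 15.27
ee_pos: [0.5547, 0.0226, 0.2053]
tangential F -0.16 radial -2.39 rad 0.1261 d 0.0211
time: 15.68
ee_pos: [0.5578, 0.0185, 0.2052]
tangential F 1.44 radial -1.17 rad 0.1281 d 0.0208
```

```bash
for i in 1 2; do python3 drive.py '[[0.0005,0.0015,0,0,0],[0.001,0.003,0,0,0],[0.001,0.0045,0,0,0],[0.001,0.006,0,0,0],[0.001,0.0075,0,0,0]]'|head -2; python3 s.py|head -1;done; python3 - <<'E'
from h import *
T=cam.camera("top");cv2.imwrite("pics/t5.png",T);print(bot.get_obs()["tcp_rot"])
knobang(T,[(327,112),(239,131)],10)
E
```

```text
time: 16.1
ee_pos: [0.5644, 0.0146, 0.2053]
tangential F 0.11 radial -0.27 rad 0.1269 d 0.0284
time: 16.52
ee_pos: [0.5708, 0.0106, 0.2053]
tangential F -0.43 radial 0.05 rad 0.126 d 0.036
[1.79998533e+02 1.99770618e-03 5.07630531e+01]
(327, 112) 1 0.1347 -28.4
(239, 131) 70 0.1514 56.5
```

The slow release left the ring at 2.01 rad with the finger free. Raise and move away.

```bash
python3 drive.py '[[0,0,-0.04,0,0],[0,0,-0.08,0,0],[-0.04,0,-0.09,0,0],[-0.08,0,-0.09,0,0],[-0.12,0,-0.09,0,0]]' && python3 drive.py '[[-0.04,0,0,0,0],[-0.06,0,0,0,0],[-0.06,0,0,0,0],[-0.06,0,0,0,0],[-0.06,0,0,0,0]]'; python3 - <<'E'
from h import *
T=cam.camera("top");S=cam.camera("scene");knobang(T,[(239,131),(256,219),(347,200)],10)
h=cv2.cvtColor(T,cv2.COLOR_BGR2HSV);m=(((h[...,0]<12)|(h[...,0]>170))&(h[...,1]>70)).astype(np.uint8)
z=np.zeros_like(m);z[125:190,260:325]=m[125:190,260:325];z=cv2.morphologyEx(z,cv2.MORPH_OPEN,np.ones((5,5)))
c=max(cv2.findContours(z,0,1)[0],key=cv2.contourArea);e=cv2.fitEllipse(cv2.convexHull(c));print(plane("top",e[0],.288)[:2]-C)
cv2.imwrite("pics/c5.png",np.hstack([cv2.resize(T[90:240,215:370],None,fx=2.5,fy=2.5),cv2.resize(S[110:260,220:375],None,fx=2.5,fy=2.5)]))
E
```

```text
time: 16.98
ee_pos: [0.4944, -0.0829, 0.2963]
tcp_rot: [179.9, -0.0, 50.9]
wrist_force: [-0.6, -0.9, -0.2]
opening: 0.0004
grasp_force: 0.0
time: 17.4
ee_pos: [0.4571, -0.1286, 0.2953]
tcp_rot: [180.0, -0.0, 50.8]
wrist_force: [-0.6, 0.7, -0.1]
opening: 0.0002
grasp_force: 0.0
(239, 131) 67 0.151 56.4
(256, 219) 65 0.151 146.4
(347, 200) 60 0.1511 -123.8
[-0.00185694 -0.001275  ]
```

View pics/c5.png

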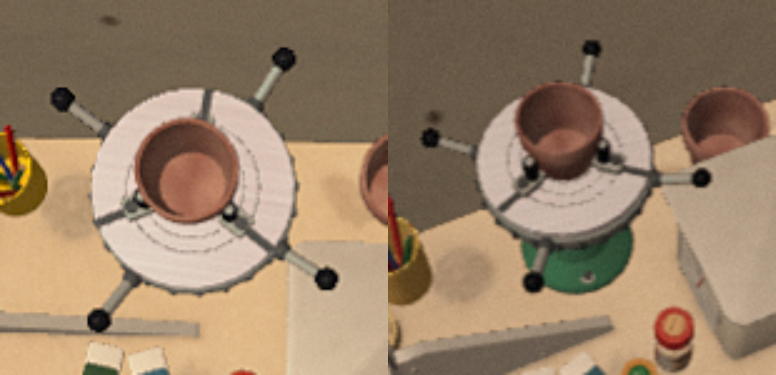

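In the crop the jaws are on the pot (posts at (137,200) and (231,212)). The pot is upright and centred to about 2 mm, and the hand is clear.

```bash
python3 -c "
from workcell import bot, cam
print(bot.job_done())"
```

```text
the job is handed in; nothing more can be done
None
```

I handed the job in at about 17 s with the ring steady at about 2.01 rad (peak push about 8 N), the jaws closed on the upright pot, which measured about 2 mm from the chuck's axis, and the hand clear; the third post was hidden in every picture and no pass/fail result came back.

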